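Take the spent fuel-gas cylinder out of its left-hand yoke

TASK

The small fuel-gas cylinder clamped in the bench yoke is empty. The yoke's T-screw has a left-hand thread, as fuel-gas fittings do: push its bar round clockwise, seen from above, until the screw's tip is well clear of the valve, then draw the cylinder straight back out of the yoke and lay it gently, without dropping it, in the free place of the two-place saddle rack, its straight body resting on both saddles. Leave the full cylinder in the rack and the other things on the table where they are.

Things in the scene. Friction and masses are not known exactly. Their poses are not given: they have to be found in the camera images.
- yoke_base: grey steel base plate, 275 x 100 mm, top 14 mm above the table, fixed. Origin on the table under the middle of the clamped cylinder; x runs along the cylinder towards the yoke, z up. Two 16 mm wide curved rubber saddles at x = -42 and +42 mm carry the cylinder, axis 62 mm above the table. Behind the yoke, at x = 145 to 195 mm, a round gauge up to 103 mm high
- yoke (a point): bare steel yoke on the base: a closed frame open along the base's x, 28 mm thick, 54 mm wide outside, 32 mm between its cheeks; bridge from 92 to 112 mm above the table, boss to 119 mm. This point: on the screw's axis, at the bridge's upper face, 118 mm along x from the base's origin; axes as the base's
- tscrew (a joint): the yoke's vertical T-screw, LEFT-HAND thread, 6 mm lead. Value (rad) is 0 to 0.5 when tight and grows as it is turned clockwise seen from above, which raises the screw; the other way it stops at once (-0.15). At about 5.3 its tip has left the 5 mm deep dimple in the valve's top; end stop at 12. Turns stiffly (0.1 N m), stays where left
- tbar_mid (a point): middle of the T-screw's cross bar, on the screw's axis, 138 mm above the table when tight; rises with the screw, 0.95 mm per rad. The hub there is 22 mm across, from 11 mm below to 10 mm above this point
- tbar_end (a point): centre of the 15 mm ball on one end of the cross bar, 54 mm from the axis; a like ball is at the opposite end. The bar is a level steel rod, 10 mm thick, 123 mm long over the balls, free on all sides above the yoke
- gas_cylinder: the empty cylinder, loose, 0.4 to 0.65 kg: plain aluminium, white band, square brass valve; 206 mm long. Origin on its axis, mid straight body; x towards the valve, z up as clamped. Body 56 mm in diameter from x = -65 to +65 mm, domed shoulder to 86 mm, valve 24 x 24 mm from 94 to 136 mm (spindle to 141), screw dimple on top at x = 118 mm. Drawn back 40 mm, the valve is out of the yoke
- rack: grey steel rack, 106 x 215 mm, fixed. Origin on the table under its middle, z up; two places for cylinders lying along x: y = +55 mm (free) and y = -55 mm (full cylinder). Each has two curved rubber saddles, 16 mm wide, at x = -40 and +40 mm, lips 12 mm above their lowest point and 50 mm apart. A seated cylinder's axis is 105 mm above the table
- free_place (a point): the point where the middle of the cylinder's straight body (its origin) comes when it lies seated and centred in the free place; 105 mm above the table, axes as the rack's. Either end may point either way
- spare_cylinder: the full cylinder in the rack's other place, same shape as the empty one, loose; origin and axes as on the empty one; 110 mm beside the free place; stays
- timer: small white timer, 58 x 60 x 16 mm, loose; origin under its middle; a bystander
- amber_bottle: brown bottle with a blue cap, 66 mm across, 137 mm high, loose; origin under its middle; a bystander
- beaker: clear beaker, 58 mm across, 72 mm high, loose; origin under its middle; a bystander
- marker: black-capped marker pen, 128 x 13 x 15 mm, loose on the table; origin under its middle; a bystander

How it is judged:
By the outcome, as a careful person would: the job done as asked, in the order asked, and still so for the second after the job is handed in, with the robot touching nothing.
It also fails if it takes over 64 s, if anything falls off the work surface, if the arm or the gripper's body presses on something with over 40 N, if the wrist force passes 120 N, or if a joint passes its speed limit or range.

ROBOT

A 6-joint arm with a two-finger parallel gripper is mounted at the origin on a cart in front of the work surface, level with it; the furniture and walls round the work are solid. World frame = base frame: x ahead of the robot, y to its left, z up, the work surface at z = 0. Lengths are in m, angles in rad, forces in N, time in s.
With the tool pointing down it reaches from about 0.375 to 0.9 m from the base axis. Payload 3.1 kg.
Tool frame: the origin (TCP) lies midway between the tips of the shut fingers; the grasp point (between the pads) lies 19 mm behind it; z points along the fingers, y is the line along which they close (so a half turn about z gives the same grasp; the last joint's range is limited). The gripper opens to 87 mm and grips with 3 to 60 N. Pads are 19 mm wide; open, the fingers measure 117 mm over their backs; the gripper's body (75 mm by 190 mm) begins 51 mm behind the grasp point.
Start: joints at [-1.359, 0.527, 1.433, -0, 1.181, -0.178], TCP at [0.238, -0.578, 0.223] pointing down, gripper open.
Joint ranges: [-3.08, 3.08], [-0.75, 2.2], [0.22, 2.44], [-1.43, 4.57], [0, 2.65], [-2.85, 2.85]. Speed limits (rad/s): [2.79, 2.79, 3.14, 3.14, 3.14, 3.14].

INTERFACE

Orientations are given as a rotation vector (axis times angle).
In Python, from workcell import env, vision, job gives the robot as it stands.
- The arm moves only by the tool step_arm, never from a script. Its argument "motion" is a list of rows, each a list of 3 entries, a list of its own where there are three numbers: the shift along the tool's x, y, z in units of 10 cm (1.0 is 10 cm), then the turn about the tool's z in units of 120 degrees (1.0 is 120 degrees), then the opening, from 0 (shut) to 1 (fully open). A call has 1 to 8 rows; each row is the pose to reach, as a shift and turn from the pose commanded when the call began, along the tool's axes at that moment; what a row does not reach only later rows make up. A row lasts 1/12 s, in which the tool goes at most 41.7 mm and 7.16 degrees, less where a joint would pass 70% of its speed; a pose out of reach is approached as far as the arm can. A call with a number of a shift or a turn outside -1 to 1 is refused whole. A call with a gripper value outside its range is refused whole. The fingers move at their own pace and stop on an object; "grip_force" is the grip in N (left out, the last holds). Time passes only in rows, so rows that repeat a pose let the fingers close. It gives the time, the measured TCP pose, the force, the opening and the grip force at its end, in the units of the state.
- env.observe(): the state, without advancing time (a new reading comes with each control period).
- vision.grab_frame(name): name is "scene" or "top" or "wrist"; returns (picture, depth): 420x560x3 uint8, red, green, blue; 420x560 float32, m along the optical axis (not along the pixel's ray), 0 where there is no reading.
- vision.calibration(name): a dict with "intrinsics" (3x3 intrinsics, pixels), "rvec" (rotation vector, rad) and "tvec" (3), from world to camera coordinates, as OpenCV has them. Camera axes: x right, y down, z forward; pixel columns grow to the right and rows downward; lengths in m; the calibration is good to about 2 mm. A picture is of the moment at which its call begins: read the wrist's pose just before it. calibration takes no time and is no camera call; for the wrist camera it gives the pose at the moment of the call.
- job.sign_off(): hands the job in; it is judged then, once.
The state is a dict: "time_s": time; "joints": joint angles; "qd": joint speeds; "joint_torque": joint torques, N m; "tool_pos": TCP position; "tool_rot": TCP orientation; "ft_force": force on the tool from outside, world axes, zero at the start; "moment": the same for the moment, N m; "grip_width": opening from 0.0 (shut) to 1.0 (fully open); "grasp_force": force on a finger pad.
Only numpy, scipy, OpenCV 4.12 (cv2) and the standard library are available. Lean on these libraries where they do the work, as an engineer would, in place of code of your own. Each camera call takes 0.05 s, during which the arm holds its last target. There are 200 camera calls.

## Working session

There is one attempt and no reset: what is moved stays moved. The work goes in short steps, Python scripts to look and compute and a tool call to move; the robot and the scene stay as the last step left them, time stands still between calls to the robot, and variables do not carry over. Pictures are saved under pics/ and viewed, at most 10 in all, crops included, and the job is handed in when it is done.

Besides the shell and the picture viewer there is one more tool, called after "Request:" by a JSON object that holds its "name" and its "arguments", one argument or row to a line. step_arm: Moves the arm, as the interface text tells. Its arguments: {"type":"object","properties":{"motion":{"type":"array","items":{"type":"array"}},"grip_force":{"type":"number"}},"required":["motion"]}

```bash
mkdir -p pics; ls; cat > h.py <<'E'
import numpy as np,cv2
from workcell import env,vision,job
def grab(n,save=None):
    c=vision.calibration(n);p,d=vision.grab_frame(n)
    if save: cv2.imwrite('pics/'+save,p[:,:,::-1]); np.savez('pics/'+save+'.npz',p=p,d=d,K=np.array(c['intrinsics']),r=np.array(c['rvec']),t=np.array(c['tvec']))
    return p,d,c
def cloud(f):
    z=np.load('pics/'+f+'.npz');p,d,K,r,t=[z[k] for k in 'pdKrt']
    R=cv2.Rodrigues(r.reshape(3))[0];v,u=np.mgrid[:d.shape[0],:d.shape[1]]
    X=np.stack([(u-K[0,2])/K[0,0]*d,(v-K[1,2])/K[1,1]*d,d],-1)
    W=(X-t.reshape(3))@R; W[d==0]=np.nan
    return p,W
E
python3 - <<'E'
from h import *
s=env.observe();print(s)
for n in('scene','top','wrist'): grab(n,n+'0.png')
E
```

```text
pics
{'time_s': 0.0, 'joints': array([-1.35950205e+00,  5.28483274e-01,  1.43390106e+00, -2.91029166e-05,
        1.18139099e+00, -1.78454288e-01]), 'qd': array([ 0.00038427, -0.00124212,  0.00112599,  0.00041659, -0.00060554,
       -0.00123425]), 'joint_torque': array([-1.66372942e-03, -4.40041888e+01, -1.76591885e+01,  6.32674573e-02,
        5.83116850e-02, -1.76825538e-04]), 'tool_pos': array([ 0.23736195, -0.57737985,  0.22156152]), 'tool_rot': array([-3.07998465e+00, -6.07942595e-01,  9.84932606e-05]), 'ft_force': array([ 0.97712272, -0.70789903, -0.10618108]), 'moment': array([-0.01507964,  0.02648086, -0.0418126 ]), 'grasp_force': 0.0, 'grip_width': 0.9978638031255055}
```

View pics/top0.png

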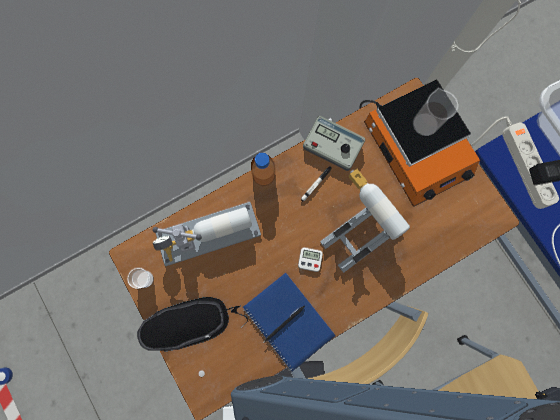

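View pics/scene0.png

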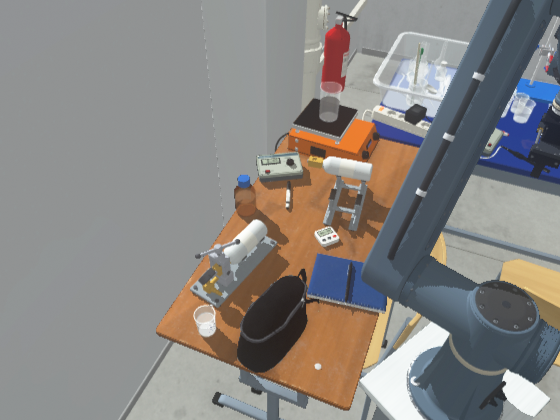

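The top view shows the clamped cylinder at about (222,222) with its yoke and T-bar at (177,238). The gauge is at (160,243), the rack at (367,232) with the full cylinder at (385,212), and the free place around (345,250). The beaker is at (140,278), the bottle at (263,165), the timer at (310,260) and the marker at (316,184). Next I measure them.

```bash
python3 - <<'E'
from h import *
for f in('top0.png','scene0.png'):
    p,W=cloud(f);print(f)
    L={'top0.png':dict(cylA=(205,229),cylB=(243,216),tb=(177,238),bottle=(263,160),timer=(310,258),marker=(316,184),table=(280,220),rackfar=(345,265),spare=(385,212)),
       'scene0.png':dict(cyl=(245,240),tb=(218,249),spare=(348,167),table=(280,240))}[f]
    for k,(u,v) in L.items(): print(k,np.round(W[v,u],3),p[v,u])
# top: high-res crop
p,W=cloud('top0.png')
a=cv2.resize(p[190:280,130:270],None,fx=5,fy=5,interpolation=cv2.INTER_CUBIC)[:,:,::-1]
cv2.imwrite('pics/c1.png',a)
# bar points z 0.125..0.16 near the yoke
z=W[...,2]
for f in('top0.png','scene0.png'):
    p,W=cloud(f);z=W[...,2]
    base=cloud('top0.png')[1][238,177]
    m=(z>.127)&(z<.16)&(np.linalg.norm(W[...,:2]-base[:2],axis=-1)<.1)
    q=W[m];print(f,len(q),q.min(0),q.max(0),q.mean(0))
    c=q-q.mean(0);u,s,v=np.linalg.svd(c[:,:2],full_matrices=False);print('dir',v[0],s, np.ptp(c[:,:2]@v[0]))
E
```

```text
top0.png
cylA [0.601 0.2   0.087] [205 214 215]
cylB [0.634 0.102 0.089] [215 221 222]
tb [0.574 0.266 0.115] [ 96  99 104]
bottle [0.768 0.049 0.14 ] [ 49 103 175]
timer [ 0.53  -0.074  0.02 ] [ 98 102  99]
marker [ 0.738 -0.096  0.014] [221 223 220]
table [ 0.639  0.005 -0.006] [144 103  74]
rackfar [ 0.51  -0.165  0.037] [156 166 175]
spare [ 0.634 -0.254  0.132] [202 204 197]
scene0.png
cyl [0.603 0.165 0.087] [220 221 211]
tb [0.573 0.265 0.148] [129 131 136]
spare [ 0.628 -0.241  0.126] [207 207 196]
table [0.602 0.042 0.003] [113  80  55]
top0.png 245 [0.56709363 0.20099706 0.13357665] [0.59799193 0.31918217 0.15126694] [0.58184646 0.26011874 0.14357203]
dir [0.17411603 0.98472514] [0.53493772 0.0624256 ] 0.11985575206216881
scene0.png 233 [0.56434377 0.20320871 0.12936451] [0.59770824 0.32199594 0.15086351] [0.57989713 0.2636425  0.14185008]
dir [0.1816285  0.98336722] [0.50753172 0.06282664] 0.12069495706706512
```

View pics/c1.png

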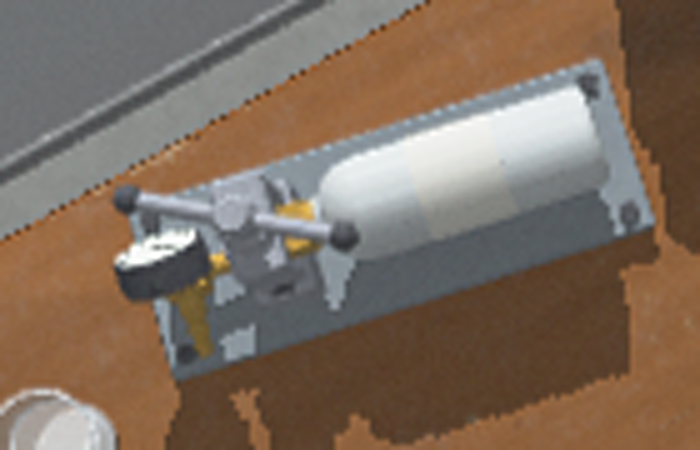

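The crop shows the hub at about (176,231) in full-image pixels and the bar's balls at (155,229) and (198,237). The bar is free on all sides. Now I fit axes and frames from both views.

```bash
cat >> h.py <<'E'
from scipy.optimize import least_squares
def fitcyl(W,box,zmin,rad=.028):
    m=(W[...,0]>box[0])&(W[...,0]<box[1])&(W[...,1]>box[2])&(W[...,1]<box[3])&(W[...,2]>zmin)&(W[...,2]<zmin+.055)
    q=W[m];c0=q.mean(0);v=np.linalg.svd(q-c0,full_matrices=False)[2][0]
    def dist(P):
        c=c0+[0,0,0];d=np.array([np.cos(P[2])*np.cos(P[3]),np.sin(P[2])*np.cos(P[3]),np.sin(P[3])]);n=np.array([-np.sin(P[2]),np.cos(P[2]),0])
        c=c0+n*P[0]+np.array([0,0,P[1]]);x=q-c;return np.linalg.norm(x-np.outer(x@d,d),axis=1)-rad,c,d,x@d
    r=least_squares(lambda P:dist(P)[0],[0,-.02,np.arctan2(v[1],v[0]),0],loss='soft_l1',f_scale=.003)
    e,c,d,s=dist(r.x);g=abs(e)<.006
    return c,d,r.x,s[g],q[g],np.std(e[g])
E
python3 - <<'E'
from h import *
for f in('top0.png','scene0.png'):
    p,W=cloud(f)
    for nm,b,zm in(('empty',(.55,.68,.06,.20),.06),('spare',(.52,.78,-.36,-.13),.10)):
        c,d,P,s,q,sd=fitcyl(W,b,zm)
        print(f,nm,'c',c.round(4),'dir',d.round(3),'yaw',np.degrees(P[2]).round(1),'tilt',np.degrees(P[3]).round(1),'ext',np.percentile(s,[0.5,99.5]).round(3),'ends',(c+d*s.min()).round(3),(c+d*s.max()).round(3),len(q),sd.round(4))
# base plate (z~14mm) and rack points
p,W=cloud('top0.png');z=W[...,2]
def rect(m):
    r=cv2.minAreaRect((W[m][:,:2]*1000).astype(np.float32));return r,W[m].mean(0),m.sum()
g=(p.max(-1).astype(int)-p.min(-1)<40)
m=g&(z>.004)&(z<.03)&(W[...,0]>.48)&(W[...,0]<.72)&(W[...,1]>.03)&(W[...,1]<.35)
print(rect(m))
b=(W[...,0]>.43)&(W[...,0]<.74)&(W[...,1]>-.4)&(W[...,1]<-.1)
for lo,hi in((.02,.05),(.05,.075),(.075,.1)):
    m=g&b&(z>lo)&(z<hi);print(lo,rect(m) if m.sum()>5 else 0)
a=cv2.resize(p[160:280,300:440],None,fx=5,fy=5,interpolation=cv2.INTER_CUBIC)[:,:,::-1]
cv2.imwrite('pics/c2.png',a)
E
```

```text
top0.png empty c [0.6199 0.1451 0.0616] dir [-0.305  0.952  0.01 ] yaw 107.7 tilt 0.6 ext [-0.059  0.063] ends [0.638 0.088 0.061] [0.6   0.208 0.062] 954 0.0018
top0.png spare c [ 0.66   -0.2511  0.105 ] dir [-0.894 -0.449 -0.005] yaw -153.3 tilt -0.3 ext [-0.106  0.089] ends [ 0.76  -0.201  0.106] [ 0.579 -0.292  0.104] 1182 0.0029
scene0.png empty c [0.6195 0.1466 0.0614] dir [-0.306  0.952  0.006] yaw 107.8 tilt 0.4 ext [-0.058  0.063] ends [0.638 0.089 0.061] [0.6   0.208 0.062] 647 0.002
scene0.png spare c [ 0.66   -0.2503  0.1059] dir [-0.886 -0.462 -0.046] yaw -152.4 tilt -2.6 ext [-0.107  0.092] ends [ 0.758 -0.199  0.111] [ 0.577 -0.294  0.102] 651 0.003
(((604.1417236328125, 193.68328857421875), (112.83257293701172, 376.4440612792969), 20.791048049926758), array([0.59013611, 0.19421879, 0.01397221]), np.int64(1664))
0.02 (((624.0908813476562, -254.59915161132812), (89.9269790649414, 303.4992980957031), 37.173545837402344), array([ 0.58625697, -0.20347732,  0.03243752]), np.int64(320))
0.05 (((613.9242553710938, -290.8345947265625), (92.1689224243164, 273.697265625), 22.91412353515625), array([ 0.66454946, -0.34311534,  0.06904475]), np.int64(83))
0.075 (((642.270751953125, -251.13174438476562), (136.52447509765625, 283.3023986816406), 45.71722412109375), array([ 0.57432382, -0.19070192,  0.08183604]), np.int64(271))
```

View pics/c2.png

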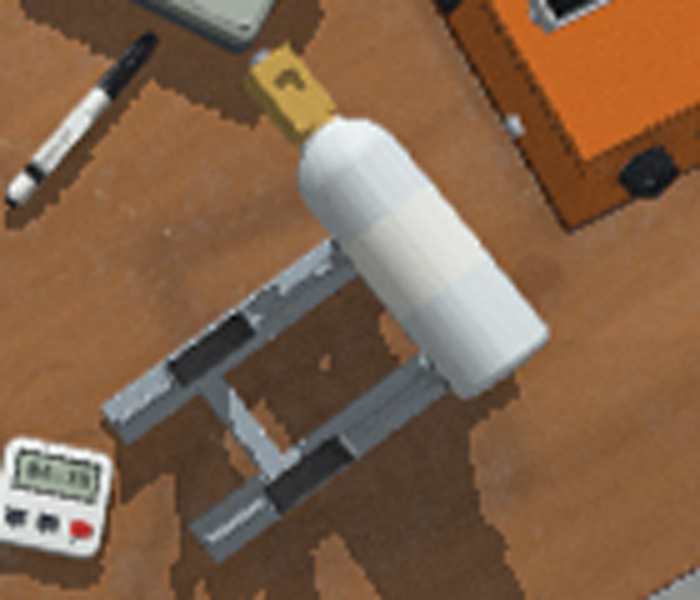

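The crop shows the free place's two black saddles at crop (212,350) and (312,475), which is (342.4,230) and (362.4,255) in full pixels. The spare's valve points towards +x. I'll measure the saddles from the top and scene views, then check the yaw relation to joint 6.

```bash
python3 - <<'E'
from h import *
for f in('top0.png','scene0.png'):
    p,W=cloud(f)
    e=np.array([.585,-.165])
    m=(p.max(-1)<75)&(W[...,2]>.06)&(W[...,2]<.1)&(np.linalg.norm(W[...,:2]-e,axis=-1)<.09)
    n,l,st,ce=cv2.connectedComponentsWithStats(m.astype(np.uint8))
    for i in range(1,n):
        if st[i,4]>8:
            q=W[l==i];r=cv2.minAreaRect((q[:,:2]*1000).astype(np.float32));print(f,st[i],ce[i].round(1),q.mean(0).round(4),'z',q[:,2].min().round(3),q[:,2].max().round(3),np.round(r[0]),np.round(r[1]),r[2])
    for h in (.083,):
        z=np.load('pics/'+f+'.npz');R=cv2.Rodrigues(z['r'].reshape(3))[0];C=-R.T@z['t'].reshape(3)
        if f[0]=='t':
            for u,v in((342.4,230),(362.4,255)):
                d=R.T@np.linalg.inv(z['K'])@[u,v,1];print((C+d*(h-C[2])/d[2]).round(4))
s=env.observe();R=cv2.Rodrigues(s['tool_rot'])[0];j=s['joints']
print('tool x yaw',np.degrees(np.arctan2(R[1,0],R[0,0])),'j1,j6',np.degrees(j[[0,5]]));print(R.round(3))
E
```

```text
top0.png [334 223  17  14 103] [342.  229.4] [ 0.5983 -0.1535  0.0803] z 0.073 0.093 [ 597. -152.] [14. 48.] 35.28369140625
top0.png [353 247  18  16 114] [361.1 254.3] [ 0.5336 -0.2001  0.0803] z 0.073 0.091 [ 533. -199.] [15. 47.] 36.609107971191406
[ 0.5965 -0.1541  0.083 ]
[ 0.5316 -0.2028  0.083 ]
scene0.png [331 189   5  10  28] [333.1 193. ] [ 0.6025 -0.1625  0.0798] z 0.074 0.086 [ 600. -159.] [11. 31.] 40.077659606933594
scene0.png [356 195   6  10  40] [358.7 199.1] [ 0.5362 -0.2062  0.0794] z 0.074 0.086 [ 534. -203.] [12. 37.] 37.69788360595703
tool x yaw 22.334532960423118 j1,j6 [-77.89268825 -10.22686138]
[[ 0.925  0.38  -0.   ]
 [ 0.38  -0.925  0.002]
 [ 0.    -0.002 -1.   ]]
```

Request:
{"name": "step_arm", "arguments": {
  "motion": [
    [0.3,-0.3,-0.1],
    [0.6,-0.6,-0.3],
    [0.9,-0.9,-0.5],
    [1,-1,-0.7],
    [1,-1,-0.7]
  ]
}}

```text
invalid input at $.motion[0][0]: expected a list
```

Request:
{"name": "step_arm", "arguments": {
  "motion": [
    [[0.3,-0.3,-0.1],0,1],
    [[0.6,-0.6,-0.3],0,1],
    [[0.9,-0.9,-0.5],0,1],
    [[1,-1,-0.7],0,1],
    [[1,-1,-0.7],0,1]
  ]
}}

```text
time_s: 0.57
tool_pos: [0.2944, -0.4444, 0.2966]
tool_rot: [3.077, 0.614, 0.004]
ft_force: [-0.2, 0.3, 0.3]
grip_width: 0.999
grasp_force: 0.0
```

Request:
{"name": "step_arm", "arguments": {
  "motion": [
    [[0.3,-0.3,0],0,1],
    [[0.6,-0.6,0],0,1],
    [[0.9,-0.9,0],0,1],
    [[1,-1,0],0,1],
    [[1,-1,0],0,1]
  ]
}}

```text
time_s: 0.98
tool_pos: [0.3469, -0.3134, 0.292]
tool_rot: [-3.078, -0.614, 0.0]
ft_force: [-0.7, -1.1, -0.2]
grip_width: 0.997
grasp_force: 0.0
```

Request:
{"name": "step_arm", "arguments": {
  "motion": [
    [[0.3,-0.3,0],0,1],
    [[0.6,-0.6,0],0,1],
    [[0.9,-0.9,0],0,1],
    [[1,-1,0],0,1],
    [[1,-1,0],0,1]
  ]
}}

```text
time_s: 1.4
tool_pos: [0.4017, -0.1847, 0.2922]
tool_rot: [-3.08, -0.614, -0.0]
ft_force: [-0.0, -0.8, 0.1]
grip_width: 0.995
grasp_force: 0.0
```

```bash
python3 - <<'E'
from h import *
s=env.observe();print(s['tool_pos'],np.degrees(s['joints']).round(1),s['ft_force'])
p,d,c=grab('wrist','w1.png');print(c['intrinsics'][0])
R=cv2.Rodrigues(np.array(c['rvec'],float).reshape(3))[0];print(-R.T@np.array(c['tvec']).reshape(3),R[2])
E
```

```text
[ 0.40165819 -0.18471674  0.29222866] [-39.3  10.7 101.6   0.   67.7  28.2] [-0.04099919 -0.79268076  0.10285734]
[292.61024229   0.         278.87814999]
[ 0.48126962 -0.152693    0.45470772] [-0.2816643  -0.11569381 -0.95251255]
```

View pics/w1.png

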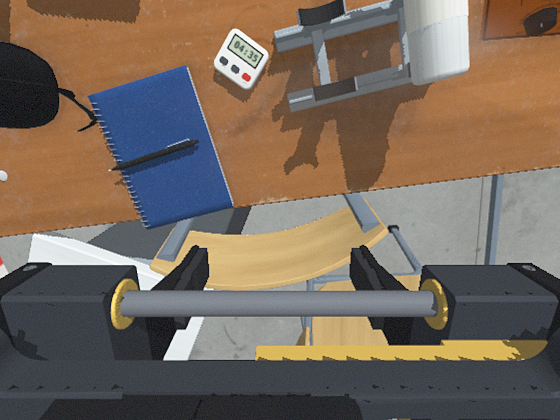

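The wrist view shows the free place's saddles at (320,10) and (328,92), and the timer at (242,57). The gripper body's long side lies along the closing direction. Next I measure the saddles here and refit the spare.

```bash
python3 - <<'E'
from h import *
p,W=cloud('w1.png')
m=(p.max(-1)<75)&(W[...,2]>.06)&(W[...,2]<.1)&(np.linalg.norm(W[...,:2]-[.566,-.177],axis=-1)<.09)
n,l,st,ce=cv2.connectedComponentsWithStats(m.astype(np.uint8))
for i in range(1,n):
    if st[i,4]>30:
        q=W[l==i];r=cv2.minAreaRect((q[:,:2]*1000).astype(np.float32));print(st[i],q.mean(0).round(4),'z',np.percentile(q[:,2],[2,50,98]).round(3),np.round(r[0],1),np.round(r[1]),r[2])
for f in('top0.png','scene0.png'):
    p,W=cloud(f);ax=np.array([.811,.585]);o=np.array([.630,-.266])
    x=(W[...,:2]-o)@ax;y=(W[...,:2]-o)@[-ax[1],ax[0]]
    V=W.copy();V[(abs(x)>.055)|(abs(y)>.04)]=np.nan
    c,d,P,s,q,sd=fitcyl(V,(.4,.9,-.5,0),.10);print(f,c.round(4),d.round(3),np.degrees(P[2:]).round(1),len(q),sd.round(4),'y off',((c[:2]-o)@[-ax[1],ax[0]]).round(4))
E
```

```text
[299   0  46  26 735] [ 0.6004 -0.1534  0.0807] z [0.076 0.08  0.088] [ 600.  -152.6] [16. 48.] 36.41031265258789
[313  77  43  24 461] [ 0.5377 -0.2022  0.0811] z [0.076 0.08  0.088] [ 535.3 -199.3] [15. 48.] 36.41458511352539
top0.png [ 0.6294 -0.2653  0.1047] [-0.81  -0.587 -0.004] [-144.1   -0.2] 994 0.0016 y off 0.0009
scene0.png [ 0.6294 -0.265   0.1042] [-0.805 -0.593 -0.   ] [-143.6   -0. ] 531 0.0024 y off 0.0011
```

Request:
{"name": "step_arm", "arguments": {
  "motion": [
    [[0.3,-0.3,0],0,1],
    [[0.6,-0.6,0],0,1],
    [[0.9,-0.9,0],0,1],
    [[1,-1,0],0,1],
    [[1,-1,0],0,1]
  ]
}}

```text
time_s: 1.87
tool_pos: [0.457, -0.0556, 0.2924]
tool_rot: [3.081, 0.612, 0.001]
ft_force: [0.4, -1.8, 0.3]
grip_width: 0.998
grasp_force: 0.0
```

Request:
{"name": "step_arm", "arguments": {
  "motion": [
    [[0.3,-0.3,0],0,1],
    [[0.6,-0.6,0],0,1],
    [[0.9,-0.9,0],0,1],
    [[1,-1,0],0,1],
    [[1,-1,0],0,1]
  ]
}}

```text
time_s: 2.28
tool_pos: [0.5123, 0.0745, 0.2922]
tool_rot: [3.081, 0.611, 0.002]
ft_force: [0.2, 0.0, 0.3]
grip_width: 0.999
grasp_force: 0.0
```

Request:
{"name": "step_arm", "arguments": {
  "motion": [
    [[0,0,0],-0.06,1],
    [[0,0,0],-0.12,1],
    [[0,0,0],-0.18,1],
    [[0,0,0],-0.24,1],
    [[0,0,0],-0.3,1],
    [[0,0,0],-0.36,1],
    [[0,0,0],-0.42,1],
    [[0,0,0],-0.42,1]
  ]
}}

```text
time_s: 2.95
tool_pos: [0.5104, 0.0711, 0.2923]
tool_rot: [2.53, 1.861, -0.002]
ft_force: [0.7, -0.1, -0.7]
grip_width: 1.004
grasp_force: 0.0
```

```bash
python3 - <<'E'
from h import *
s=env.observe();print(s['tool_pos'],np.degrees(s['joints']).round(1),s['ft_force'])
p,d,c=grab('wrist','w2.png')
E
```

```text
[0.51035404 0.07107681 0.29227653] [-4.5 17.1 92.5 -0.1 70.5 12.9] [ 0.71123329 -0.06660181 -0.72700012]
```

View pics/w2.png

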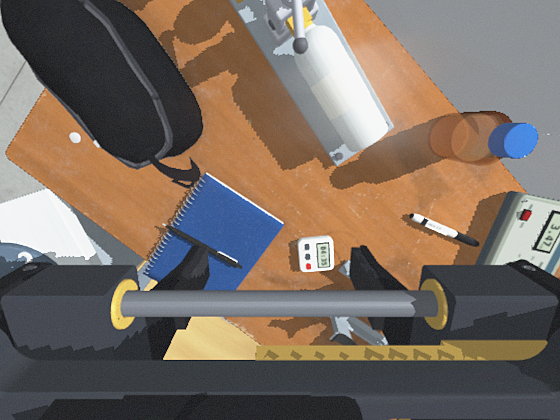

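The wrist view shows the bar's near ball at (300,45), with the yoke at the upper edge and the bottle at right (510,140). I move closer and view the hub.

Request:
{"name": "step_arm", "arguments": {
  "motion": [
    [[0.4,0,0],0,0.5],
    [[0.8,0.05,0],0,0.32],
    [[1,0.1,0],0,0.32],
    [[1,0.1,0],0,0.32]
  ]
}}

```text
time_s: 3.33
tool_pos: [0.5518, 0.1684, 0.2924]
tool_rot: [2.53, 1.861, 0.004]
ft_force: [0.9, 0.1, -0.2]
grip_width: 0.776
grasp_force: 0.0
```

```bash
python3 - <<'E'
from h import *
s=env.observe();print(s['tool_pos'],np.degrees(s['joints']).round(1),s['grip_width'])
grab('wrist','w3.png');p,W=cloud('w3.png');z=W[...,2]
m=(z>.130)&(z<.16)&(np.linalg.norm(W[...,:2]-[.58,.262],axis=-1)<.09)
print(m.sum())
for lo,hi in((.130,.146),(.146,.153)):
    q=W[m&(z>lo)&(z<hi)];c=q-q.mean(0);v=np.linalg.svd(c[:,:2],full_matrices=False)[2];t=c[:,:2]@v[0]
    print(lo,len(q),q.mean(0).round(4),v[0],np.ptp(t).round(4),'mid',(q.mean(0)[:2]+v[0]*(t.max()+t.min())/2).round(4))
V=W.copy();c,d,P,sx,q,sd=fitcyl(W,(.57,.7,.08,.20),.06);print('cyl',c.round(4),d.round(4),np.degrees(P[2:]).round(1),len(q),sd, 'min end',(c+d*sx.min()).round(3),(c+d*sx.max()).round(3))
E
```

```text
[0.55184219 0.16838738 0.29240651] [ 5.9 22.2 84.3  0.  73.3 23.2] 0.7763740341523385
1517
0.13 1131 [0.5859 0.2659 0.143 ] [-0.17750931 -0.98411912] 0.1217 mid [0.5852 0.2619]
0.146 386 [0.5852 0.2623 0.1481] [-0.17037535 -0.98537924] 0.1151 mid [0.5852 0.2621]
cyl [0.6215 0.1473 0.0622] [-0.3027  0.9531  0.0042] [107.6   0.2] 3511 0.0006882729138791248 min end [0.64  0.089 0.062] [0.603 0.205 0.062]
```

View pics/w3.png

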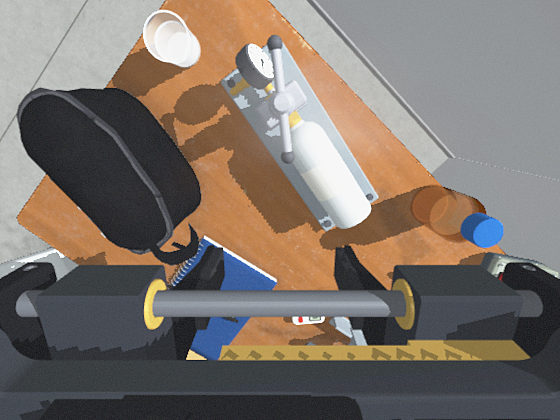

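The wrist view shows the hub at (283,102), the balls at (275,42) and (288,157), and the gauge at (254,62). The hub at (0.585, 0.262) lies exactly on the cylinder's axis line and the bar's yaw is 79.9°. I go above the hub and turn to the start of joint 6's range.

Request:
{"name": "step_arm", "arguments": {
  "motion": [
    [[0.35,0,0.2],-0.06,0.32],
    [[0.7,0,0.4],-0.12,0.32],
    [[0.99,0.04,0.6],-0.18,0.32],
    [[0.99,0.04,0.6],-0.24,0.32],
    [[0.99,0.04,0.6],-0.3,0.32],
    [[0.99,0.04,0.6],-0.36,0.32],
    [[0.99,0.04,0.6],-0.42,0.32],
    [[0.99,0.04,0.6],-0.47,0.32]
  ]
}}

```text
time_s: 4.05
tool_pos: [0.5825, 0.2577, 0.2322]
tool_rot: [-1.346, -2.838, 0.003]
ft_force: [0.1, 0.2, -0.3]
grip_width: 0.329
grasp_force: 0.0
```

Request:
{"name": "step_arm", "arguments": {
  "motion": [
    [[0,0,0],-0.06,0.32],
    [[0,0,0],-0.12,0.32],
    [[0,0,0],-0.18,0.32],
    [[0,0,0],-0.24,0.32],
    [[0,0,0],-0.3,0.32],
    [[0,0,0],-0.36,0.32],
    [[0,0,0],-0.42,0.32],
    [[0,0,0],-0.47,0.32]
  ]
}}

```text
time_s: 4.72
tool_pos: [0.5825, 0.2575, 0.2324]
tool_rot: [0.154, -3.137, 0.002]
ft_force: [0.6, 0.4, -0.5]
grip_width: 0.323
grasp_force: 0.0
```

Request:
{"name": "step_arm", "arguments": {
  "motion": [
    [[0,0,0],-0.06,0.32],
    [[0,0,0],-0.12,0.32],
    [[0,0,0],-0.18,0.32],
    [[0,0,0],-0.24,0.32],
    [[0,0,0],-0.3,0.32],
    [[0,0,0],-0.36,0.32],
    [[0,0,0],-0.42,0.32],
    [[0,0,0],-0.47,0.32]
  ]
}}

```text
time_s: 5.38
tool_pos: [0.5825, 0.2575, 0.2324]
tool_rot: [1.618, -2.691, 0.001]
ft_force: [0.1, 0.3, 0.6]
grip_width: 0.321
grasp_force: 0.0
```

```bash
cat >> h.py <<'E'
def to(x,y,z,yaw):
    s=env.observe();R=cv2.Rodrigues(s['tool_rot'])[0];yw=np.degrees(np.arctan2(R[1,0],R[0,0]))
    d=R.T@(np.array([x,y,z])-s['tool_pos'])
    print('t',round(s['time_s'],2),'pos',s['tool_pos'].round(4),'yaw',yw.round(1),'j6',np.degrees(s['joints'][5]).round(1),'grip',round(s['grip_width'],3),'F',s['ft_force'].round(1),'tilt',R[2].round(3))
    print('shift',(d*10).round(3),'turn',round((((yw-yaw)+180)%360-180)/120,3))
E
python3 -c "
from h import *
to(.585,.262,.126,260)"
```

```text
t 5.38 pos [0.5825 0.2575 0.2324] yaw -118.0 j6 -138.2 grip 0.321 F [0.1 0.3 0.6] tilt [ 0.002  0.    -1.   ]
shift [-5.300e-02 -1.000e-03  1.064e+00] turn -0.15
```

Request:
{"name": "step_arm", "arguments": {
  "motion": [
    [[-0.05,0,0.2],-0.05,0.32],
    [[-0.05,0,0.4],-0.1,0.32],
    [[-0.05,0,0.6],-0.15,0.32],
    [[-0.05,0,0.7],-0.15,0.32],
    [[-0.05,0,0.7],-0.15,0.32]
  ]
}}

```text
time_s: 5.8
tool_pos: [0.583, 0.2622, 0.1598]
tool_rot: [2.007, -2.409, -0.004]
ft_force: [-0.3, 0.1, -0.7]
grip_width: 0.317
grasp_force: 0.0
```

```bash
python3 -c "
from h import *
to(.585,.262,.126,260)
grab('wrist','w4.png');p,W=cloud('w4.png');z=W[...,2]
m=(z>.128)&(z<.16)&(np.linalg.norm(W[...,:2]-[.585,.262],axis=-1)<.075)
q=W[m];r=cv2.minAreaRect((q[:,:2]*1000).astype(np.float32));print(m.sum(),r)
"
```

```text
t 5.8 pos [0.583  0.2622 0.1598] yaw -100.4 j6 -155.4 grip 0.317 F [-0.3  0.1 -0.7] tilt [ 0.003  0.006 -1.   ]
shift [-0.003 -0.022  0.338] turn -0.003
2652 ((585.9235229492188, 260.5749206542969), (119.08380889892578, 28.714767456054688), 87.15403747558594)
```

View pics/w4.png

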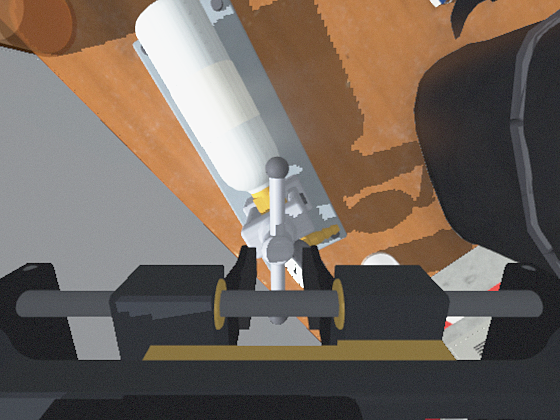

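The hub at (278,247) is centred between the fingers, whose tips are at about (247,255) and (312,255). I descend and turn clockwise.

Request:
{"name": "step_arm", "arguments": {
  "motion": [
    [[0,-0.02,0.15],0,0.32],
    [[0,-0.02,0.3],0,0.32],
    [[0,-0.02,0.34],0,0.32],
    [[0,-0.02,0.34],0,0.32]
  ]
}}

```text
time_s: 6.18
tool_pos: [0.5868, 0.2638, 0.1285]
tool_rot: [2.015, -2.409, 0.0]
ft_force: [0.8, 0.0, -0.1]
grip_width: 0.322
grasp_force: 0.0
```

Request:
{"name": "step_arm", "arguments": {
  "motion": [
    [[0,0,0],0.06,0.32],
    [[0,0,0],0.12,0.32],
    [[0,0,0],0.18,0.32],
    [[0,0,0],0.24,0.32],
    [[0,0,0],0.3,0.32],
    [[0,0,0],0.36,0.32],
    [[0,0,0],0.42,0.32],
    [[0,0,0],0.47,0.32]
  ]
}}

```text
time_s: 6.85
tool_pos: [0.5856, 0.2637, 0.1301]
tool_rot: [0.63, -3.075, 0.001]
ft_force: [-4.3, -2.1, 1.7]
grip_width: 0.321
grasp_force: 2.8
```

```bash
python3 -c "
from h import *
to(.585,.262,.126,260);print(env.observe()['moment'])"
```

```text
t 6.85 pos [0.5856 0.2637 0.1301] yaw -156.8 j6 -98.8 grip 0.321 F [-4.3 -2.1  1.7] tilt [ 0.003 -0.    -1.   ]
shift [ 0.012 -0.013  0.041] turn -0.474
[-0.08841465  0.58535818  0.08709661]
```

Request:
{"name": "step_arm", "arguments": {
  "motion": [
    [[0,-0.01,0.02],0.06,0.32],
    [[0,-0.01,0.02],0.12,0.32],
    [[0,-0.01,0.02],0.18,0.32],
    [[0,-0.01,0.02],0.24,0.32],
    [[0,-0.01,0.02],0.3,0.32],
    [[0,-0.01,0.02],0.36,0.32],
    [[0,-0.01,0.02],0.42,0.32],
    [[0,-0.01,0.02],0.47,0.32]
  ]
}}

```text
time_s: 7.52
tool_pos: [0.5872, 0.2628, 0.1289]
tool_rot: [0.898, 3.01, -0.001]
ft_force: [-3.0, -2.8, 5.1]
grip_width: 0.321
grasp_force: 3.5
```

Request:
{"name": "step_arm", "arguments": {
  "motion": [
    [[0,0,0],0.06,0.32],
    [[0,0,0],0.12,0.32],
    [[0,0,0],0.18,0.32],
    [[0,0,0],0.24,0.32],
    [[0,0,0],0.3,0.32],
    [[0,0,0],0.36,0.32],
    [[0,0,0],0.42,0.32],
    [[0,0,0],0.47,0.32]
  ]
}}

```text
time_s: 8.18
tool_pos: [0.5866, 0.2615, 0.1292]
tool_rot: [2.212, 2.228, -0.005]
ft_force: [-3.5, -4.4, 6.5]
grip_width: 0.32
grasp_force: 4.0
```

```bash
python3 -c "
from h import *
to(.585,.262,.129,260);print(env.observe()['moment'])"
```

```text
t 8.18 pos [0.5866 0.2615 0.1292] yaw 90.4 j6 13.9 grip 0.32 F [-3.5 -4.4  6.5] tilt [-0.004 -0.001 -1.   ]
shift [ 0.005 -0.016  0.002] turn -1.413
[-0.9243984   0.769526    0.07632114]
```

Request:
{"name": "step_arm", "arguments": {
  "motion": [
    [[0,-0.01,-0.01],0.06,0.32],
    [[0,-0.01,-0.01],0.12,0.32],
    [[0,-0.01,-0.01],0.18,0.32],
    [[0,-0.01,-0.01],0.24,0.32],
    [[0,-0.01,-0.01],0.3,0.32],
    [[0,-0.01,-0.01],0.36,0.32],
    [[0,-0.01,-0.01],0.42,0.32],
    [[0,-0.01,-0.01],0.47,0.32]
  ]
}}

```text
time_s: 8.85
tool_pos: [0.5848, 0.262, 0.1292]
tool_rot: [3.003, 0.917, -0.005]
ft_force: [-4.9, -2.4, 3.7]
grip_width: 0.317
grasp_force: 3.1
```

Request:
{"name": "step_arm", "arguments": {
  "motion": [
    [[0,0,-0.01],0.06,0.32],
    [[0,0,-0.01],0.12,0.32],
    [[0,0,-0.01],0.18,0.32],
    [[0,0,-0.01],0.24,0.32],
    [[0,0,-0.01],0.3,0.32],
    [[0,0,-0.01],0.36,0.32],
    [[0,0,-0.01],0.42,0.32],
    [[0,0,-0.01],0.47,0.32]
  ]
}}

```text
time_s: 9.52
tool_pos: [0.5847, 0.2623, 0.1301]
tool_rot: [3.079, -0.61, -0.004]
ft_force: [-4.6, -2.5, 3.0]
grip_width: 0.323
grasp_force: 3.4
```

Request:
{"name": "step_arm", "arguments": {
  "motion": [
    [[0,0,0],0.06,0.32],
    [[0,0,0],0.12,0.32],
    [[0,0,0],0.18,0.32],
    [[0,0,0],0.23,0.32],
    [[0,0,0],0.23,0.32]
  ]
}}

```text
time_s: 9.93
tool_pos: [0.5849, 0.2625, 0.1303]
tool_rot: [2.846, -1.324, -0.002]
ft_force: [-3.9, -1.2, 1.9]
grip_width: 0.318
grasp_force: 2.3
```

```bash
python3 -c "
from h import *
to(.585,.262,.129,260);print(env.observe()['moment'])"
```

```text
t 9.93 pos [0.5849 0.2625 0.1303] yaw -49.9 j6 154.2 grip 0.318 F [-3.9 -1.2  1.9] tilt [-0.     0.003 -1.   ]
shift [0.004 0.002 0.013] turn 0.418
[-0.29208758  0.68970548  0.09481311]
```

Request:
{"name": "step_arm", "arguments": {
  "motion": [
    [[0,0,0],-0.06,0.36],
    [[0,0,-0.15],-0.1,0.36],
    [[0,0,-0.3],-0.1,0.36],
    [[0,0,-0.42],-0.16,0.36],
    [[0,0,-0.42],-0.22,0.32],
    [[0,0,-0.42],-0.28,0.32],
    [[0,0,-0.42],-0.34,0.32],
    [[0,0,-0.42],-0.4,0.32]
  ]
}}

```text
time_s: 10.6
tool_pos: [0.5877, 0.2635, 0.1726]
tool_rot: [-3.14, 0.042, -0.007]
ft_force: [0.0, 0.4, -0.7]
grip_width: 0.327
grasp_force: 0.0
```

Request:
{"name": "step_arm", "arguments": {
  "motion": [
    [[0,0,0],-0.06,0.32],
    [[0,0,0],-0.12,0.32],
    [[0,0,0],-0.18,0.32],
    [[0,0,0],-0.24,0.32],
    [[0,0,0],-0.3,0.32],
    [[0,0,0],-0.36,0.32],
    [[0,0,0],-0.42,0.32],
    [[0,0,0],-0.47,0.32]
  ]
}}

```text
time_s: 11.27
tool_pos: [0.5876, 0.2635, 0.1723]
tool_rot: [2.787, 1.446, 0.006]
ft_force: [0.1, -0.6, 0.4]
grip_width: 0.32
grasp_force: 0.0
```

Request:
{"name": "step_arm", "arguments": {
  "motion": [
    [[0,0,0],-0.06,0.32],
    [[0,0,0],-0.12,0.32],
    [[0,0,0],-0.18,0.32],
    [[0,0,0],-0.24,0.32],
    [[0,0,0],-0.3,0.32],
    [[0,0,0],-0.36,0.32],
    [[0,0,0],-0.42,0.32],
    [[0,0,0],-0.47,0.32]
  ]
}}

```text
time_s: 11.93
tool_pos: [0.5876, 0.2635, 0.1723]
tool_rot: [1.772, 2.591, 0.004]
ft_force: [-0.3, -0.2, 0.0]
grip_width: 0.32
grasp_force: 0.0
```

Request:
{"name": "step_arm", "arguments": {
  "motion": [
    [[0,0,0],-0.06,0.32],
    [[0,0,0],-0.12,0.32],
    [[0,0,0],-0.18,0.32],
    [[0,0,0],-0.24,0.32],
    [[0,0,0],-0.3,0.32],
    [[0,0,0],-0.36,0.32],
    [[0,0,0],-0.42,0.32],
    [[0,0,0],-0.47,0.32]
  ]
}}

```text
time_s: 12.6
tool_pos: [0.5876, 0.2635, 0.1723]
tool_rot: [0.337, 3.12, 0.002]
ft_force: [-0.8, 0.2, 0.4]
grip_width: 0.319
grasp_force: 0.0
```

```bash
cat >> h.py <<'E'
def bar(f):
    grab(f[0],f[1]);p,W=cloud(f[1]);z=W[...,2]
    m=(z>.129)&(z<.165)&(np.linalg.norm(W[...,:2]-[.585,.262],axis=-1)<.075)&(p.min(-1)>60)
    q=W[m];r=cv2.minAreaRect((q[:,:2]*1000).astype(np.float32));v=np.linalg.svd((q-q.mean(0))[:,:2],full_matrices=False)[2][0]
    print(f,m.sum(),r,'yaw',np.degrees(np.arctan2(v[1],v[0])),'ztop',np.percentile(q[:,2],[50,98]))
E
python3 -c "
from h import *
to(.585,.262,.129,168.7)
bar(('wrist','w5.png'));bar(('top','t5.png'))
"
```

```text
t 12.6 pos [0.5876 0.2635 0.1723] yaw 167.7 j6 -63.4 grip 0.319 F [-0.8  0.2  0.4] tilt [-0.004  0.002 -1.   ]
shift [ 0.024 -0.021  0.433] turn -0.009
('wrist', 'w5.png') 2499 ((576.5047607421875, 262.347900390625), (21.2366886138916, 104.03470611572266), 85.94939422607422) yaw -7.859067272370998 ztop [0.148154   0.15389081]
('top', 't5.png') 2 ((551.67529296875, 260.98333740234375), (2.181622266769409, 0.0), 166.43768310546875) yaw 166.43776034691442 ztop [0.14446015 0.14574987]
```

View pics/w5.png

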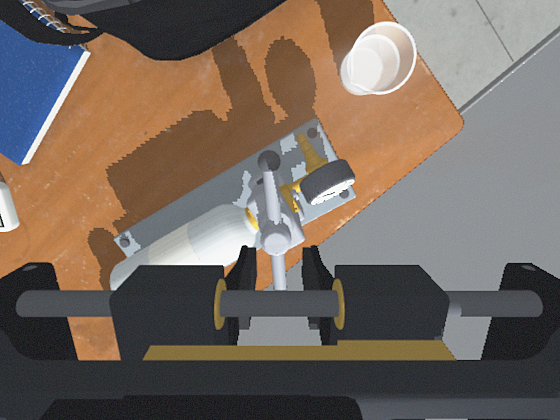

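The hub at (278,238) is still centred and the bar lies about 4° off the tool's axis. The bar has turned about 272°, or 4.75 rad. I align, go down for the second stroke and turn about 205° more.

Request:
{"name": "step_arm", "arguments": {
  "motion": [
    [[0.02,-0.02,0.15],-0.035,0.32],
    [[0.02,-0.02,0.3],-0.035,0.32],
    [[0.02,-0.02,0.42],-0.035,0.32],
    [[0.02,-0.02,0.42],-0.035,0.32]
  ]
}}

```text
time_s: 13.03
tool_pos: [0.5825, 0.2614, 0.1265]
tool_rot: [-0.235, -3.129, 0.002]
ft_force: [-0.5, -0.1, 0.4]
grip_width: 0.317
grasp_force: 0.0
```

Request:
{"name": "step_arm", "arguments": {
  "motion": [
    [[0,0,0],0.06,0.32],
    [[0,0,0],0.12,0.32],
    [[0,0,0],0.18,0.32],
    [[0,0,0],0.24,0.32],
    [[0,0,0],0.3,0.32],
    [[0,0,0],0.36,0.32],
    [[0,0,0],0.42,0.32],
    [[0,0,0],0.47,0.32]
  ]
}}

```text
time_s: 13.7
tool_pos: [0.5847, 0.2618, 0.1297]
tool_rot: [1.693, 2.644, 0.001]
ft_force: [-0.2, -0.5, 0.4]
grip_width: 0.317
grasp_force: 2.8
```

Request:
{"name": "step_arm", "arguments": {
  "motion": [
    [[0,0,0],0.06,0.32],
    [[0,0,0],0.12,0.32],
    [[0,0,0],0.18,0.32],
    [[0,0,0],0.24,0.32],
    [[0,0,0],0.3,0.32],
    [[0,0,0],0.36,0.32],
    [[0,0,0],0.42,0.32],
    [[0,0,0],0.47,0.32]
  ]
}}

```text
time_s: 14.37
tool_pos: [0.5845, 0.2615, 0.1302]
tool_rot: [2.742, 1.531, 0.001]
ft_force: [-1.5, -1.1, 4.2]
grip_width: 0.327
grasp_force: 3.0
```

```bash
python3 -c "
from h import *
to(.585,.262,.129,-33);print(env.observe()['moment'])"
```

```text
t 14.37 pos [0.5845 0.2615 0.1302] yaw 58.3 j6 45.9 grip 0.327 F [-1.5 -1.1  4.2] tilt [ 0.     0.002 -1.   ]
shift [0.007 0.002 0.012] turn 0.761
[-0.29359458  0.1992716   0.08585359]
```

Request:
{"name": "step_arm", "arguments": {
  "motion": [
    [[0,0,-0.01],0.06,0.32],
    [[0,0,-0.01],0.12,0.32],
    [[0,0,-0.01],0.18,0.32],
    [[0,0,-0.01],0.24,0.32],
    [[0,0,-0.01],0.3,0.32],
    [[0,0,-0.01],0.36,0.32],
    [[0,0,-0.01],0.42,0.32],
    [[0,0,-0.01],0.47,0.32]
  ]
}}

```text
time_s: 15.03
tool_pos: [0.5839, 0.2617, 0.1311]
tool_rot: [3.141, 0.053, 0.001]
ft_force: [-1.6, -1.6, 3.2]
grip_width: 0.323
grasp_force: 3.0
```

Request:
{"name": "step_arm", "arguments": {
  "motion": [
    [[0,0,0],0.06,0.32],
    [[0,0,0],0.12,0.32],
    [[0,0,0],0.18,0.32],
    [[0,0,0],0.24,0.32],
    [[0,0,0],0.3,0.32],
    [[0,0,0],0.3,0.32]
  ]
}}

```text
time_s: 15.53
tool_pos: [0.5841, 0.262, 0.1311]
tool_rot: [-3.005, 0.915, -0.002]
ft_force: [-1.0, -0.3, 2.1]
grip_width: 0.317
grasp_force: 1.9
```

Request:
{"name": "step_arm", "arguments": {
  "motion": [
    [[0,0,0],-0.06,0.36],
    [[0,0,-0.15],-0.1,0.36],
    [[0,0,-0.3],-0.1,0.36],
    [[0,0,-0.5],-0.16,0.36],
    [[0,0,-0.7],-0.22,0.6],
    [[0,0,-0.8],-0.28,1],
    [[0,0,-0.8],-0.34,1],
    [[0,0,-0.8],-0.4,1]
  ]
}}

```text
time_s: 16.2
tool_pos: [0.5851, 0.2622, 0.2114]
tool_rot: [-3.115, -0.4, -0.007]
ft_force: [-0.3, 0.2, -1.3]
grip_width: 0.578
grasp_force: 0.0
```

```bash
python3 -c "
from h import *
to(.6207,.1496,.2,107.6)
bar(('wrist','w6.png'));bar(('scene','s6.png'))
p,W=cloud('s6.png');c,d,P,s,q,sd=fitcyl(W,(.57,.7,.08,.20),.06);print(c,d,sd)
"
```

```text
t 16.2 pos [0.5851 0.2622 0.2114] yaw 14.6 j6 89.5 grip 0.578 F [-0.3  0.2 -1.3] tilt [ 0.004  0.    -1.   ]
shift [0.059 1.18  0.114] turn -0.775
('wrist', 'w6.png') 2042 ((586.8062133789062, 262.54986572265625), (119.5850830078125, 21.021259307861328), 11.23359203338623) yaw -172.04398251670028 ztop [0.15094048 0.15662002]
('scene', 's6.png') 184 ((581.432373046875, 262.94287109375), (120.49504852294922, 21.242816925048828), 5.156883239746094) yaw -170.7434801454002 ztop [0.14945122 0.15696511]
[0.61877738 0.14866513 0.06140095] [-3.08012837e-01  9.51382078e-01  4.83201397e-04] 0.0019536224643586495
```

The screw has turned about 431°, or 7.5 rad. The hub's top has risen about 8 mm and the bar is roughly square to the cylinder. Next is the cylinder.

Request:
{"name": "step_arm", "arguments": {
  "motion": [
    [[0.05,0.35,0],-0.06,1],
    [[0.05,0.7,0],-0.12,1],
    [[0.05,1,0],-0.18,1],
    [[0.05,1,0],-0.24,1],
    [[0.05,1,0],-0.3,1],
    [[0.05,1,0],-0.36,1],
    [[0.05,1,0],-0.42,1],
    [[0.05,1,0],-0.47,1]
  ]
}}

```text
time_s: 16.97
tool_pos: [0.6134, 0.1659, 0.2095]
tool_rot: [2.562, 1.818, 0.0]
ft_force: [-1.2, 0.5, 0.2]
grip_width: 0.998
grasp_force: 0.0
```

Request:
{"name": "step_arm", "arguments": {
  "motion": [
    [[0,0,0],-0.06,1],
    [[0,0,0],-0.12,1],
    [[0,0,0],-0.18,1],
    [[0,0,0],-0.24,1],
    [[0,0,0],-0.3,1],
    [[0,0,0],-0.3,1]
  ]
}}

```text
time_s: 17.47
tool_pos: [0.6132, 0.1661, 0.2095]
tool_rot: [1.878, 2.518, 0.0]
ft_force: [0.3, -0.2, 0.3]
grip_width: 0.999
grasp_force: 0.0
```

```bash
python3 -c "
from h import *
to(.617,.157,.043,107.6)
grab('wrist','w7.png');p,W=cloud('w7.png')
c,d,P,s,q,sd=fitcyl(W,(.56,.7,.08,.21),.06);print(c,d,sd,len(q),'x at y=.157',c[0]+(.157-c[1])*d[0]/d[1])
cv2.imwrite('pics/w7.png',p[:,:,::-1])
"
```

```text
t 17.47 pos [0.6132 0.1661 0.2095] yaw 106.6 j6 -11.5 grip 0.999 F [ 0.3 -0.2  0.3] tilt [-0.  0. -1.]
shift [-0.098  0.01   1.665] turn -0.009
[0.61948391 0.15450833 0.06208206] [ 0.30155278 -0.95344734 -0.00202475] 0.0006312474758984058 5724 x at y=.157 0.6186958507349963
```

Request:
{"name": "step_arm", "arguments": {
  "motion": [
    [[-0.1,0.02,0.3],-0.009,1],
    [[-0.1,0.02,0.6],-0.009,1],
    [[-0.1,0.02,0.9],-0.009,1],
    [[-0.1,0.02,1],-0.009,1],
    [[-0.1,0.02,1],-0.009,1]
  ]
}}

```text
time_s: 17.93
tool_pos: [0.6156, 0.1569, 0.1064]
tool_rot: [-1.855, -2.529, 0.007]
ft_force: [0.4, 0.1, 0.8]
grip_width: 1.0
grasp_force: 0.0
```

Request:
{"name": "step_arm", "arguments": {
  "motion": [
    [[0,0,0.2],0,1],
    [[0,0,0.4],0,1],
    [[0,0,0.6],0,1],
    [[0,0,0.66],0,1],
    [[0,0,0.66],0,1]
  ]
}}

```text
time_s: 18.35
tool_pos: [0.6177, 0.1572, 0.0434]
tool_rot: [-1.856, -2.534, 0.001]
ft_force: [-0.4, 0.2, -0.4]
grip_width: 0.997
grasp_force: 0.0
```

```bash
python3 -c "
from h import *
to(.618,.157,.043,107.6)"
```

```text
t 18.35 pos [0.6177 0.1572 0.0434] yaw 107.6 j6 -13.3 grip 0.997 F [-0.4  0.2 -0.4] tilt [ 0.    -0.001 -1.   ]
shift [-0.003  0.002  0.004] turn -0.0
```

Request:
{"name": "step_arm", "arguments": {
  "motion": [
    [[0,0,0],0,0.7],
    [[0,0,0],0,0.68],
    [[0,0,0],0,0.66],
    [[0,0,0],0,0.6],
    [[0,0,0],0,0.5],
    [[0,0,0],0,0.5]
  ],
  "grip_force": 8
}}

```text
time_s: 18.85
tool_pos: [0.6174, 0.157, 0.0441]
tool_rot: [-1.854, -2.535, 0.001]
ft_force: [0.5, 0.3, 5.8]
grip_width: 0.639
grasp_force: 8.0
```

Request:
{"name": "step_arm", "arguments": {
  "motion": [
    [[0,0,0],0,0.4],
    [[0,0,0],0,0.3],
    [[0,0,0],0,0.3],
    [[0,0,0],0,0.3]
  ],
  "grip_force": 35
}}

```text
time_s: 19.18
tool_pos: [0.6175, 0.157, 0.0441]
tool_rot: [-1.854, -2.536, 0.001]
ft_force: [-2.2, -0.8, 4.6]
grip_width: 0.635
grasp_force: 35.0
```

```bash
python3 -c "
from h import *
to(.618,.157,.043,107.6);print(env.observe()['moment'])"
```

```text
t 19.18 pos [0.6175 0.157  0.0441] yaw 107.6 j6 -13.4 grip 0.635 F [-2.2 -0.8  4.6] tilt [-0.    -0.001 -1.   ]
shift [-0.001  0.005  0.011] turn 0.0
[-0.17696352  0.33100288  0.04592016]
```

Request:
{"name": "step_arm", "arguments": {
  "motion": [
    [[-0.03,0,-0.01],0,0.3],
    [[-0.1,0,-0.01],0,0.3],
    [[-0.18,0,-0.01],0,0.3],
    [[-0.26,0,-0.01],0,0.3],
    [[-0.26,0,-0.01],0,0.3]
  ]
}}

```text
time_s: 19.6
tool_pos: [0.6259, 0.1307, 0.0442]
tool_rot: [-1.856, -2.535, 0.002]
ft_force: [-1.4, -0.1, -0.2]
grip_width: 0.635
grasp_force: 35.0
```

Request:
{"name": "step_arm", "arguments": {
  "motion": [
    [[-0.1,0,0],0,0.3],
    [[-0.2,0,0],0,0.3],
    [[-0.3,0,0],0,0.3],
    [[-0.34,0,0],0,0.3],
    [[-0.34,0,0],0,0.3]
  ]
}}

```text
time_s: 20.02
tool_pos: [0.6365, 0.0976, 0.0443]
tool_rot: [1.856, 2.534, -0.002]
ft_force: [-1.8, -2.8, -2.1]
grip_width: 0.634
grasp_force: 35.0
```

```bash
python3 -c "
from h import *
to(.618,.157,.043,107.6);print(env.observe()['moment'])
grab('scene','s8.png');p,W=cloud('s8.png');c,d,P,s,q,sd=fitcyl(W,(.57,.7,.0,.15),.06);print(c,d,sd,len(q),c+d*s.min(),c+d*s.max())"
```

```text
t 20.02 pos [0.6365 0.0976 0.0443] yaw 107.6 j6 -18.6 grip 0.634 F [-1.8 -2.8 -2.1] tilt [-0.002 -0.001 -1.   ]
shift [0.622 0.003 0.012] turn -0.0
[-0.4984453   0.01376655  0.01085912]
[0.62850479 0.12142078 0.06224195] [-0.34059623  0.93819774 -0.06147523] 0.0024811509825385858 326 [0.64528215 0.0752063  0.06527015] [0.6153683  0.15760623 0.05987091]
```

Request:
{"name": "step_arm", "arguments": {
  "motion": [
    [[0,0,-0.1],0,0.3],
    [[0,0,-0.3],0,0.3],
    [[0,0,-0.5],0,0.3],
    [[0,0,-0.7],0,0.3],
    [[0,0,-0.9],0,0.3],
    [[0,0,-1],0,0.3],
    [[0,0,-1],0,0.3]
  ]
}}

```text
time_s: 20.65
tool_pos: [0.6382, 0.1003, 0.1478]
tool_rot: [1.851, 2.532, 0.006]
ft_force: [1.0, 0.8, -4.7]
grip_width: 0.634
grasp_force: 35.0
```

Request:
{"name": "step_arm", "arguments": {
  "motion": [
    [[-0.1,-0.05,-0.2],0,0.3],
    [[-0.3,-0.15,-0.4],0,0.3],
    [[-0.5,-0.3,-0.6],0,0.3],
    [[-0.7,-0.4,-0.8],0,0.3],
    [[-0.9,-0.5,-0.9],0,0.3],
    [[-1,-0.6,-0.9],0,0.3],
    [[-1,-0.6,-0.9],0,0.3]
  ]
}}

```text
time_s: 21.23
tool_pos: [0.6074, -0.016, 0.2337]
tool_rot: [-1.857, -2.532, 0.004]
ft_force: [-1.1, -0.1, -4.9]
grip_width: 0.636
grasp_force: 35.0
```

Request:
{"name": "step_arm", "arguments": {
  "motion": [
    [[-0.1,-0.05,0],0.04,0.3],
    [[-0.3,-0.15,0],0.1,0.3],
    [[-0.5,-0.3,0],0.15,0.3],
    [[-0.7,-0.4,0],0.2,0.3],
    [[-0.9,-0.5,0],0.25,0.3],
    [[-1,-0.6,0],0.28,0.3],
    [[-1,-0.6,0],0.3,0.3],
    [[-1,-0.6,0],0.3,0.3]
  ]
}}

```text
time_s: 21.9
tool_pos: [0.5808, -0.1264, 0.2322]
tool_rot: [-2.546, -1.833, 0.003]
ft_force: [0.2, -0.1, -5.3]
grip_width: 0.642
grasp_force: 35.0
```

```bash
python3 -c "
from h import *
to(.5735,-.1713,.187,36.2);print(env.observe()['moment'],env.observe()['grasp_force'])
p,W=cloud('top0.png');print('crossbar',W[243:248,348:353,2].round(3))"
```

```text
t 21.9 pos [ 0.5808 -0.1264  0.2322] yaw 71.5 j6 -4.6 grip 0.642 F [ 0.2 -0.1 -5.3] tilt [ 0.001 -0.005 -1.   ]
shift [-0.45   0.075  0.451] turn 0.294
[-0.08962213 -0.09486159  0.0124682 ] 34.999188906513155
crossbar [[ 0.033  0.037  0.033 -0.001  0.001]
 [ 0.035  0.038  0.036  0.    -0.002]
 [ 0.035  0.033  0.034  0.037 -0.005]
 [ 0.029  0.035  0.031  0.036  0.032]
 [ 0.031  0.035  0.036  0.035  0.035]]
```

Held firmly, with a weight of about 5 N. The crossbar is low at 35 mm. I move above the place at TCP z 0.187 and measure the cylinder in the hand.

Request:
{"name": "step_arm", "arguments": {
  "motion": [
    [[-0.1,0.02,0],0.05,0.3],
    [[-0.25,0.04,0],0.1,0.3],
    [[-0.4,0.07,0.1],0.15,0.3],
    [[-0.45,0.075,0.25],0.2,0.3],
    [[-0.45,0.075,0.4],0.25,0.3],
    [[-0.45,0.075,0.45],0.29,0.3],
    [[-0.45,0.075,0.45],0.294,0.3],
    [[-0.45,0.075,0.45],0.294,0.3]
  ]
}}

```text
time_s: 22.57
tool_pos: [0.5747, -0.1706, 0.1881]
tool_rot: [-2.981, -0.984, 0.003]
ft_force: [0.2, -0.8, -4.9]
grip_width: 0.638
grasp_force: 35.0
```

```bash
python3 - <<'E'
from h import *
to(.5735,-.1713,.087,36.2)
ax=np.array([np.cos(np.radians(36.2)),np.sin(np.radians(36.2))]);n=np.array([-ax[1],ax[0]]);o=np.array([.567,-.176])
for cam in('top','scene','wrist'):
    grab(cam,cam+'9.png');p,W=cloud(cam+'9.png')
    x=(W[...,:2]-o)@ax;y=(W[...,:2]-o)@n
    V=W.copy();V[(abs(y)>.036)|(x<-.1)|(x>.07)|((p.min(-1)<110))]=np.nan
    try:
        c,d,P,s,q,sd=fitcyl(V,(.4,.9,-.5,.1),.17)
        print(cam,len(q),c.round(4),d.round(3),np.degrees(P[2:]).round(1),sd.round(4),'off y',((c[:2]-o)@n).round(4),'x ends',np.percentile((q[:,:2]-o)@ax,[.5,99.5]).round(3))
    except Exception as e: print(cam,e)
E
```

```text
t 22.57 pos [ 0.5747 -0.1706  0.1881] yaw 36.6 j6 26.2 grip 0.638 F [ 0.2 -0.8 -4.9] tilt [-0.001 -0.003 -1.   ]
shift [-1.300e-02  1.000e-03  1.011e+00] turn 0.003
top 56 [ 0.5939 -0.1547  0.2044] [-0.811 -0.584  0.038] [-144.2    2.2] 0.0012 off y 0.0013 x ends [-0.057  0.07 ]
scene 110 [ 0.5747 -0.1051  0.2013] [-0.627 -0.498 -0.599] [-141.6  -36.8] 0.0027 off y 0.0526 x ends [0.02  0.069]
wrist 1689 [ 0.5965 -0.157   0.2071] [-0.803 -0.595  0.015] [-143.4    0.9] 0.0004 off y -0.0021 x ends [-0.023  0.07 ]
```

View pics/wrist9.png

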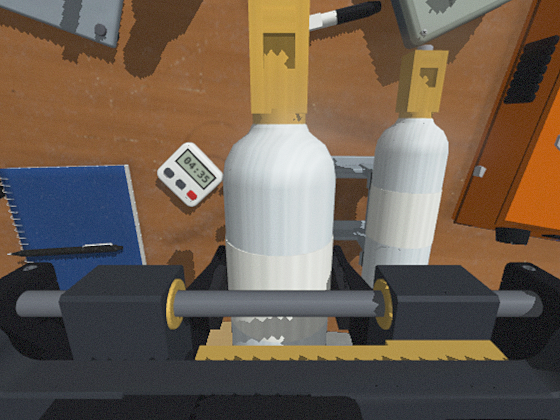

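The picture shows the cylinder held level, parallel to the spare (425,200) and well clear of it, with the valve at (278,60) pointing forward. I lower it.

Request:
{"name": "step_arm", "arguments": {
  "motion": [
    [[-0.01,0,0.2],0.003,0.3],
    [[-0.01,0,0.4],0.003,0.3],
    [[-0.01,0,0.6],0.003,0.3],
    [[-0.01,0,0.75],0.003,0.3],
    [[-0.01,0,0.85],0.003,0.3],
    [[-0.01,0,0.93],0.003,0.3],
    [[-0.01,0,0.93],0.003,0.3]
  ]
}}

```text
time_s: 23.3
tool_pos: [0.5739, -0.1723, 0.0955]
tool_rot: [-2.986, -0.971, 0.002]
ft_force: [-0.2, 0.5, -5.1]
grip_width: 0.637
grasp_force: 35.0
```

Request:
{"name": "step_arm", "arguments": {
  "motion": [
    [[0,0,0.02],0,0.3],
    [[0,0,0.04],0,0.3],
    [[0,0,0.06],0,0.3],
    [[0,0,0.06],0,0.3]
  ]
}}

```text
time_s: 23.63
tool_pos: [0.5746, -0.1728, 0.0909]
tool_rot: [2.987, 0.971, 0.001]
ft_force: [-0.3, -0.2, -5.5]
grip_width: 0.636
grasp_force: 35.0
```

```bash
python3 -c "
from h import *
to(.5735,-.1713,.087,36.2);print(env.observe()['moment'])"
```

```text
t 23.63 pos [ 0.5746 -0.1728  0.0909] yaw 36.0 j6 26.6 grip 0.636 F [-0.3 -0.2 -5.5] tilt [ 0.     0.001 -1.   ]
shift [-0.    -0.019  0.039] turn -0.002
[-0.01212072  0.06143787  0.02137528]
```

Request:
{"name": "step_arm", "arguments": {
  "motion": [
    [[0,-0.01,0.01],0,0.3],
    [[0,-0.01,0.02],0,0.3],
    [[0,-0.01,0.03],0,0.3],
    [[0,-0.01,0.03],0,0.3]
  ]
}}

```text
time_s: 23.97
tool_pos: [0.5738, -0.1718, 0.088]
tool_rot: [2.988, 0.971, 0.0]
ft_force: [-1.3, 1.0, -2.3]
grip_width: 0.635
grasp_force: 35.0
```

Request:
{"name": "step_arm", "arguments": {
  "motion": [
    [[0,0,0.005],0,0.3],
    [[0,0,0.01],0,0.3],
    [[0,0,0.01],0,0.3]
  ]
}}

```text
time_s: 24.22
tool_pos: [0.5738, -0.1718, 0.0879]
tool_rot: [2.987, 0.971, 0.0]
ft_force: [-2.2, 1.3, 4.9]
grip_width: 0.637
grasp_force: 35.0
```

Seated: the load has gone from -5 N to +5 N. I release gently.

Request:
{"name": "step_arm", "arguments": {
  "motion": [
    [[0,0,0],0,0.5],
    [[0,0,0],0,0.5],
    [[0,0,0],0,0.66],
    [[0,0,0],0,0.7],
    [[0,0,0],0,0.78],
    [[0,0,0],0,0.86],
    [[0,0,0],0,0.86]
  ],
  "grip_force": 4
}}

```text
time_s: 24.8
tool_pos: [0.5745, -0.1723, 0.0866]
tool_rot: [2.987, 0.97, 0.002]
ft_force: [0.8, -0.2, -0.1]
grip_width: 0.82
grasp_force: 0.0
```

Request:
{"name": "step_arm", "arguments": {
  "motion": [
    [[0,0,-0.1],0,0.86],
    [[0,0,-0.2],0,0.86],
    [[0,0,-0.4],0,0.86],
    [[0,0,-0.6],0,0.86],
    [[0,0,-0.8],0,0.86],
    [[0,0,-1],0,0.86],
    [[0,0,-1],0,0.86]
  ]
}}

```text
time_s: 25.38
tool_pos: [0.5769, -0.1733, 0.1922]
tool_rot: [2.981, 0.968, 0.012]
ft_force: [0.5, -0.4, 0.7]
grip_width: 0.861
grasp_force: 0.0
```

Request:
{"name": "step_arm", "arguments": {
  "motion": [
    [[-0.3,0,-0.3],0,0.86],
    [[-0.6,0,-0.5],0,0.86],
    [[-0.9,0,-0.7],0,0.86],
    [[-1,0,-0.7],0,0.86],
    [[-1,0,-0.7],0,0.86],
    [[-1,0,-0.7],0,0.86]
  ]
}}

```text
time_s: 25.88
tool_pos: [0.4926, -0.2304, 0.2561]
tool_rot: [-2.988, -0.968, -0.001]
ft_force: [0.6, 0.3, 0.6]
grip_width: 0.861
grasp_force: 0.0
```

```bash
python3 - <<'E'
from h import *
to(.5,-.25,.2,36)
ax=np.array([np.cos(np.radians(36.2)),np.sin(np.radians(36.2))]);n=np.array([-ax[1],ax[0]]);o=np.array([.567,-.176])
for cam in('top','scene','wrist'):
    grab(cam,cam+'10.png');p,W=cloud(cam+'10.png')
    for nm,dy in(('empty',0),('spare',-.11)):
        x=(W[...,:2]-o)@ax;y=(W[...,:2]-o)@n-dy
        V=W.copy();V[(abs(y)>.036)|(x<-.08)|(x>.055)|((p.min(-1)<110))]=np.nan
        try:
            c,d,P,s,q,sd=fitcyl(V,(.4,.9,-.5,.1),.10)
            print(cam,nm,len(q),c.round(4),np.degrees(P[2:]).round(1),sd.round(4),'off y',((c[:2]-o)@n-dy).round(4),'x ends',np.percentile((q[:,:2]-o)@ax,[.5,99.5]).round(3))
        except Exception as e: print(cam,e)
# bystanders: image change
a=cloud('top0.png')[0].astype(int);b=cloud('top10.png')[0].astype(int)
for k,(u,v) in dict(bottle=(263,160),timer=(310,258),marker=(316,184),beaker=(140,278)).items():
    print(k,abs(a-b)[v-12:v+12,u-12:u+12].mean().round(2))
E
```

```text
t 25.88 pos [ 0.4926 -0.2304  0.2561] yaw 35.9 j6 17.2 grip 0.861 F [0.6 0.3 0.6] tilt [ 0.001 -0.001 -1.   ]
shift [-0.056  0.203  0.561] turn -0.001
top empty 1069 [ 0.5626 -0.1778  0.1047] [-143.9   -0.3] 0.0017 off y 0.0011 x ends [-0.064  0.054]
top spare 1013 [ 0.6297 -0.2652  0.1046] [-143.7   -0.4] 0.0018 off y 0.001 x ends [-0.058  0.055]
scene empty 570 [ 0.5691 -0.1732  0.1045] [-1.444e+02 -1.000e-01] 0.0023 off y 0.001 x ends [-0.048  0.054]
scene spare 445 [ 0.6384 -0.2581  0.1042] [-143.7    0.5] 0.0025 off y 0.0016 x ends [-0.037  0.054]
wrist empty 7214 [ 0.5677 -0.1757  0.1052] [-144.    -0.2] 0.0007 off y -0.0002 x ends [-0.061  0.054]
wrist spare 7375 [ 0.6344 -0.2632  0.1051] [-144.    -0.3] 0.0007 off y -0.0002 x ends [-0.056  0.055]
bottle 4.09
timer 6.49
marker 2.87
beaker 3.36
```

The cylinder is seated level with its axis at 105 mm, centred in the free place. The spare's fitted axis is unchanged, and the bystanders' top-view patches changed little.

```bash
python3 -c "
from h import *
print(job.sign_off())"
```

```text
the job is handed in; nothing more can be done
None
```

The job is handed in at about 26 s of robot time: the T-screw was backed off about 7.5 rad, the cylinder was drawn straight out 62 mm, and it now lies level and centred in the free place, with the full cylinder and other things where they were; the sign-off returned no verdict.

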